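# Load the slide carrier past the imager's sprung dust flap

### The job

Take the slide carrier with the orange handle out of the rack and put it upright into the slot of the white slide imager: push its sprung dust flap open with the carrier's lower edge, slide the carrier down past the flap and press it gently until you feel it fully home on the seat inside, then let go. Use only light force on the imager, with the carrier or the hand, and leave the other carriers and everything else on the desk as they are.

Things in the scene. Friction and masses are not known exactly. Their poses are not given: they have to be found in the camera images.
- carrier_orange: Slide carrier to load: upright white plate 14 mm thick (its x), 60 wide (y), 90 tall, lower edge rounded (radius 7); on top an orange handle 14 thick (x), 28 wide (y), 50 tall: 140 mm in all. Origin: centre of its underside, z up. 0.1 to 0.16 kg. Grip it across the 14 mm of the handle, 118 mm above the origin. A half turn about z makes no difference.
- carrier_green: A like carrier with a green handle, same rack. Leave it.
- carrier_blue: A like carrier with a blue handle, same rack. Leave it.
- rack: Fixed wooden rack 70 mm (x) by 240 (y), 32 tall, origin at the centre of its underside. The three carriers stand along its y, 78 mm apart, in any order, in slots 24 mm deep with 1.5 mm of play all round; their thickness is along the rack's x. They come out straight up.
- dock: White slide imager, fixed: 140 x 140 mm, 120 mm tall, origin at the centre of its underside, z up. The loading slot is in its top. Once loaded, the carrier still stands at least 50 mm out of it.
- slot (a point): Centre of the slot's mouth, in the imager's top face (120 mm over the table); axes as the imager's. Slot 32 mm wide (x -16 to +16) and 66 mm long (y -33 to +33), plain vertical walls. The carrier's thickness goes along x, its width along y. The orange seat inside lies 54 to 84 mm below the mouth: its depth differs each time and is not measured, so feel for it.
- flap (a joint): Angle (rad) of the black dust flap in the slot: 0 shut (level), 1.45 down. Hinged along y at the slot's x = +16 mm side, 31 mm long, 3 thick; free edge (yellow line) at x = -15 mm. Spring: 2 to 3 N at the free edge, more when open. It presses the carrier to the x = -16 wall and rubs: sliding in takes 1 to 6 N, and a carrier let go early hangs short of the seat. It ends leaning on the carrier.
- seat (a joint): Travel (m) of the seat switch at the bottom of the slot: 0 free, 0.0025 with the carrier home. The seat first gives 2.5 mm under less than 1 N, then lies on a rubber buffer that gives 2.5 mm at 4 N per mm, then is solid. Home: the soft travel used up, so the push rises clearly above that of sliding.
- vial: Amber glass vial, 40 mm across, 75 mm tall, standing; origin under its centre.
- tape: Yellow roll of tape lying flat, 80 mm across, 20 mm tall.
- petri: Glass dish, 84 mm across, 18 mm tall.
- brush: Brush 170 mm long lying on the desk.
Not all that is in view belongs to the job. Leave any yellow look-alike of the carrier_orange alone.

How it is judged:
By the outcome, as a careful person would: the job done as asked, in the order asked, and still so for the second after the job is handed in, with the robot touching nothing.
It also fails if it takes over 72 s, if anything falls off the work surface, if the arm or the gripper's body presses on something with over 40 N, if the wrist force passes 120 N, or if a joint passes its speed limit or range.

### The arm

A 6-joint arm with a two-finger parallel gripper is mounted at the origin on the work surface. World frame = base frame: x ahead of the robot, y to its left, z up, the work surface at z = 0. Lengths are in m, angles in rad, forces in N, time in s.
With the tool pointing down it reaches from about 0.3 to 0.75 m from the base axis. Payload 8.5 kg.
Tool frame: the origin (TCP) lies on the mounting face of the last link; the fingertips stand 166 mm ahead of it and the grasp point (between the pads) lies 147 mm ahead of it; z points along the fingers, y is the line along which they close (so a half turn about z gives the same grasp; the last joint's range is limited). The gripper opens to 88 mm and grips with 3 to 60 N. Pads are 18 mm wide; open, the fingers measure 123 mm over their backs; the gripper's body (75 mm by 187 mm) begins 45 mm behind the grasp point.
Start: joints at [-1.519, 0.381, 1.297, -0, 1.464, -0.215], TCP at [0.145, -0.531, 0.405] pointing down, gripper open.
Joint ranges: [-3.11, 3.11], [-0.89, 2.33], [0.22, 2.48], [-1.42, 4.56], [0.17, 2.85], [-2.88, 2.88]. Speed limits (rad/s): [2.39, 2.39, 3.14, 3.14, 3.14, 3.14].

### API

Orientations are given as a unit quaternion [w, x, y, z].
In Python, from workcell import get_obs, grab_frame, get_calibration, finish_job, masks_of gives the robot as it stands.
- The arm moves only by the shell command python3 -m jog 'ROWS' [FORCE]. ROWS is JSON, a list of rows, each a list of 3 entries, a list of its own where there are three numbers: the gripper's target within -1 to 1 (fully open at 1, half-way at 0, shut at -1), then the shift along the tool's x, y, z in m, then the turn about the tool's z in rad. In form: [[hand, [dx, dy, dz], twist], ...]. A call has 1 to 5 rows; each row shifts and turns the commanded pose from where the row before left it, along the tool's axes as they then stand; what a row does not reach is not made up. A row lasts 1/10 s, in which the tool goes at most 50 mm and 8.59 degrees, less where a joint would pass 70% of its speed; a pose out of reach is approached as far as the arm can. A call with a gripper value outside its range is refused whole. The fingers move at their own pace and stop on an object; FORCE is the grip in N (left out, the last holds). Time passes only in rows, so rows that do not move let the fingers close. It gives the time, the measured TCP pose, the force, the opening and the grip force at its end, in the units of the state.
- get_obs(): the state, without advancing time (a new reading comes with each control period).
- grab_frame(name): name is "side" or "top" or "wrist"; returns (picture, depth): 384x512x3 uint8, red, green, blue; 384x512 float32, m along the optical axis (not along the pixel's ray), 0 where there is no reading.
- get_calibration(name): a dict with "fov_y" (degrees; the focal length in pixels is half the picture's height over the tangent of half this angle, whatever the lens; pixels are square), "cx", "cy" (the principal point, pixels), "k1" (the pictures are not rectified: a ray, as slopes to the right and down, at radius r is drawn at 1 + k1 r^2 times it, then the intrinsics apply), "cam_to_world" (4x4, takes a point from camera to world coordinates). Camera axes: x right, y up, looking along -z (the intrinsics and any distortion apply to the point x, -y, -z); pixel columns grow to the right and rows downward; lengths in m; the calibration is good to about 2 mm. A picture is of the moment at which its call begins: read the wrist's pose just before it. get_calibration takes no time and is no camera call; for the wrist camera it gives the pose at the moment of the call.
- finish_job(): hands the job in; it is judged then, once.
Trained networks look in the newest picture that a camera, given by its name, has taken for a name from the list of things; names that differ only in an ending like _2 or _b are one class to them, and where a whole thing is asked for, a point or a joint stands for the part that bears it (a point fixed in the world has none). Each returns a list of dicts, best first, with "conf" (0 to 1); they miss things now and then, are a little off and sometimes report something else, mostly with a low value. They report only what shows in the picture. A call takes as long as a camera call. They do not tell look-alikes from the thing itself.
- masks_of(camera, query): "region" (384x512 bool, what is visible of it) and "uv" ([column, row] in pixels, amid what is visible of it).
The state is a dict: "clock": time; "joint_positions": joint angles; "qd": joint speeds; "tau": joint torques, N m; "ee_pos": TCP position; "tool_rot": TCP orientation; "ft_force": force on the tool from outside, world axes, zero at the start; "moment": the same for the moment, N m; "width": finger opening in m; "finger_force": force on a finger pad.
Only numpy, scipy, OpenCV 4.12 (cv2) and the standard library are available. Lean on these libraries where they do the work, as an engineer would, in place of code of your own. Each camera call takes 0.05 s, during which the arm holds its last target. There are 200 camera calls.

## Working session

There is one attempt and no reset: what is moved stays moved. The work goes in short steps, Python scripts to look and compute and a shell command to move; the robot and the scene stay as the last step left them, time stands still between calls to the robot, and variables do not carry over. Pictures are saved under pics/ and viewed, at most 10 in all, crops included, and the job is handed in when it is done.

```bash
mkdir -p pics; ls
cat > h.py <<'E'
import numpy as np, cv2
from workcell import *
def cal(n):
    c=get_calibration(n); f=192/np.tan(np.radians(c["fov_y"])/2)
    K=np.array([[f,0,c["cx"]],[0,f,c["cy"]],[0,0,1.]]); return c,K
def xyz(n,dep,uv,c=None):
    """world points of pixels uv (N,2) by depth"""
    if c is None: c=cal(n)
    c,K=c
    uv=np.atleast_2d(np.asarray(uv,float)); d=(uv-[c["cx"],c["cy"]])/K[0,0]; s=d.copy()
    for _ in range(20): s=d/(1+c["k1"]*(s**2).sum(1,keepdims=True))
    i=np.round(uv).astype(int); z=dep[i[:,1],i[:,0]]
    P=np.c_[s[:,0]*z,-s[:,1]*z,-z,np.ones(len(z))]
    return np.where(z[:,None]>0,(P@np.array(c["cam_to_world"]).T)[:,:3],np.nan)
def cloud(n,dep,m,c=None):
    v,u=np.nonzero(m&(dep>0)); return xyz(n,dep,np.c_[u,v],c)
def save(fn,im): cv2.imwrite('pics/'+fn,cv2.cvtColor(im,cv2.COLOR_RGB2BGR))
E
cat > a.py <<'E'
from h import *
o=get_obs(); print(o["clock"],o["ee_pos"],o["tool_rot"],o["ft_force"])
for n in("top","side"):
    im,d=grab_frame(n); save(n+'0.png',im); np.save(n+'0.npy',d)
    for q in("carrier_orange","dock","rack","flap","carrier_green"):
        for r in masks_of(n,q)[:4]:
            P=cloud(n,d,r["region"]); print(n,q,round(r["conf"],2),np.round(r["uv"]),r["region"].sum(),np.round(np.nanmedian(P,0),3) if len(P) else None, np.round(np.nanpercentile(P,[2,98],axis=0),3).tolist() if len(P) else '')
E
python3 a.py
```

```text
pics
0.0 [ 0.14500898 -0.5304876   0.40415646] [-7.16943155e-04  9.91112987e-01  1.33020785e-01  6.07669024e-05] [ 0.80867068  0.56647564 -0.19162712]
top carrier_orange 0.73 [200. 234.] 165 [0.368 0.168 0.09 ] [[0.339, 0.153, 0.005], [0.391, 0.189, 0.144]]
top carrier_orange 0.69 [194. 191.] 140 [0.5   0.181 0.1  ] [[0.491, 0.16, 0.026], [0.513, 0.218, 0.152]]
top carrier_orange 0.69 [169. 247.] 179 [0.324 0.258 0.091] [[0.299, 0.24, 0.018], [0.346, 0.28, 0.143]]
top carrier_orange 0.56 [170. 148.] 212 [0.637 0.266 0.087] [[0.632, 0.241, 0.013], [0.648, 0.3, 0.143]]
top dock 0.61 [313. 188.] 2312 [ 0.508 -0.193  0.12 ] [[0.441, -0.266, 0.018], [0.579, -0.125, 0.125]]
top rack 0.98 [197. 198.] 1035 [0.5   0.184 0.032] [[0.45, 0.079, 0.026], [0.556, 0.303, 0.037]]
top carrier_green 0.54 [376. 182.] 407 [ 0.547 -0.414  0.018] [[0.453, -0.435, 0.009], [0.604, -0.398, 0.025]]
top carrier_green 0.47 [216. 197.] 116 [0.48 0.11 0.1 ] [[0.471, 0.088, 0.029], [0.492, 0.142, 0.152]]
top carrier_green 0.3 [195. 192.] 128 [0.499 0.18  0.1  ] [[0.491, 0.16, 0.019], [0.51, 0.214, 0.152]]
side carr
[... 225 characters left out ...]
0.74 [142. 223.] 1131 [0.635 0.274 0.063] [[0.631, 0.227, -0.001], [0.712, 0.302, 0.139]]
side carrier_orange 0.68 [255. 251.] 681 [0.352 0.184 0.078] [[0.335, 0.103, 0.006], [0.413, 0.195, 0.14]]
side dock 0.75 [304. 174.] 3117 [ 0.481 -0.139  0.087] [[0.436, -0.261, 0.005], [0.569, -0.124, 0.121]]
side dock 0.19 [206. 224.] 975 [0.496 0.195 0.082] [[0.488, 0.163, 0.03], [0.516, 0.221, 0.147]]
side rack 0.91 [204. 252.] 1922 [0.482 0.224 0.028] [[0.446, 0.106, -0.0], [0.554, 0.312, 0.033]]
side flap 0.22 [237. 216.] 884 [0.477 0.12  0.081] [[0.468, 0.088, 0.031], [0.495, 0.145, 0.147]]
side carrier_green 0.82 [238. 214.] 905 [0.477 0.121 0.082] [[0.468, 0.089, 0.031], [0.493, 0.145, 0.147]]
```

Run:
```python
import cv2,numpy as np
t=cv2.imread('pics/top0.png')[90:290,130:400]; s=cv2.imread('pics/side0.png')[120:340,90:390]
cv2.imwrite('pics/t1.png',cv2.resize(t,(795,589),interpolation=cv2.INTER_CUBIC))
cv2.imwrite('pics/s1.png',cv2.resize(s,(800,587),interpolation=cv2.INTER_CUBIC))
```

```text
(no output)
```

View pics/t1.png

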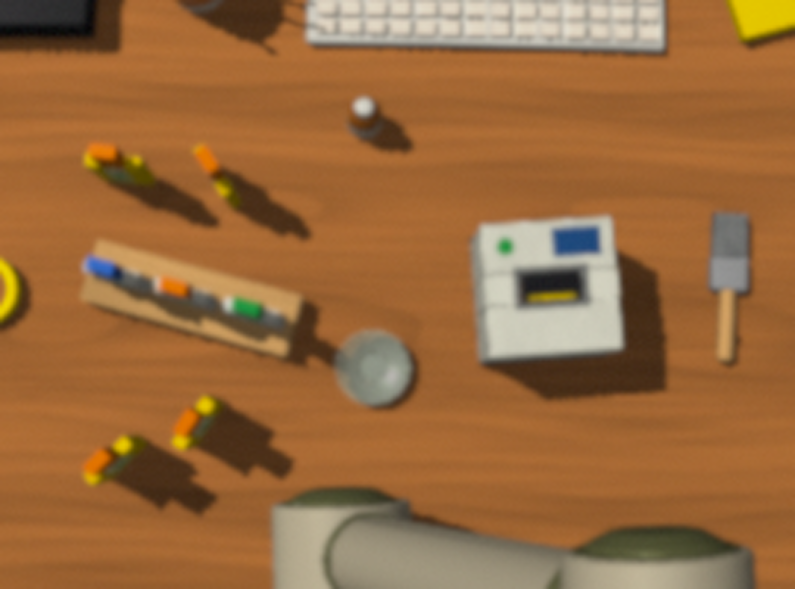

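View pics/s1.png

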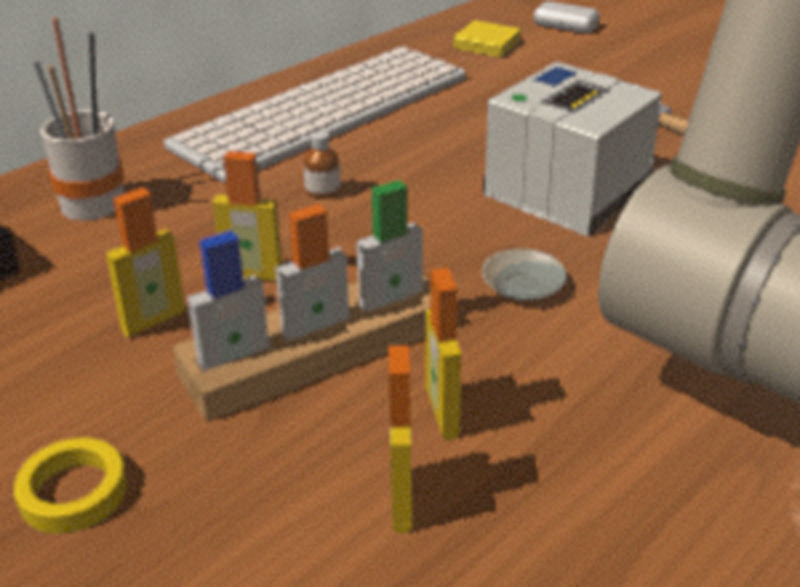

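The top crop has five orange handles. Four sit on yellow plates, at crop (103,155), (208,160), (195,422) and (110,460), and are look-alikes. The one at (172,287) has a white plate and stands in the middle of the rack, between blue and green, so it fits the description. In the side crop it is at (310,235), and that enlarged view confirms the white plate. The imager's slot is at about (552,287) in the top crop, with the yellow line on the low-x side.

```bash
cat > b.py <<'E'
from h import *
n="top"; im=cv2.cvtColor(cv2.imread('pics/top0.png'),cv2.COLOR_BGR2RGB); d=np.load('top0.npy'); c=cal(n)
V,U=np.mgrid[:384,:512]; P=xyz(n,d,np.c_[U.ravel(),V.ravel()],c).reshape(384,512,3)
x,y,z=P[...,0],P[...,1],P[...,2]
hsv=cv2.cvtColor(im,cv2.COLOR_RGB2HSV); H,S,B=[hsv[...,i] for i in range(3)]
reg=(x>.43)&(x<.58)&(y>.05)&(y<.32)
for nm,m in dict(orange=(H<14)&(S>180),green=(H>50)&(H<85)&(S>120),blue=(H>100)&(H<130)&(S>120)).items():
    m=m&reg&(z>.12); Q=P[m]; print(nm,m.sum(),np.round(np.median(Q,0),4),np.round(Q.mean(0),4),np.round(Q.min(0),3),np.round(Q.max(0),3))
def rect(m,t):
    r=cv2.minAreaRect((P[m][:,:2]*1000).astype(np.float32)); print(t,m.sum(),r)
rect(reg&(z>.026)&(z<.037),'rack')
dk=(x>.4)&(x<.62)&(y>-.3)&(y<-.09)&(z>.112)&(z<.128); rect(dk,'dock')
yl=(H>20)&(H<35)&(S>120)&(B>100)&(x>.4)&(x<.62)&(y>-.3)&(y<-.09)
print('yl',yl.sum(),np.round(P[yl].mean(0),4)); rect(yl,'yl')
dkr=(x>.45)&(x<.56)&(y>-.25)&(y<-.14)&(im.max(2)<70)&(z>.09); print(dkr.sum(),np.round(P[dkr].mean(0),4)); rect(dkr|yl,'slot')
E
python3 b.py; python3 -c "
from h import *
c=cal('wrist')[0];print(c['fov_y'],np.round(c['cam_to_world'],3))
c=cal('side')[0];print(c['fov_y'],np.round(c['cam_to_world'],3))"
```

```text
orange 5 [0.4984 0.1977 0.1466] [0.4989 0.1917 0.1422] [0.494 0.178 0.132] [0.507 0.201 0.15 ]
green 35 [0.4815 0.113  0.1479] [0.4811 0.1134 0.1435] [0.474 0.103 0.123] [0.488 0.127 0.153]
blue 34 [0.5188 0.2656 0.1474] [0.5197 0.2647 0.1454] [0.513 0.253 0.124] [0.527 0.277 0.153]
rack 1094 ((504.0103454589844, 192.0306396484375), (239.10963439941406, 70.8985366821289), 75.46277618408203)
dock 2075 ((512.4869384765625, -197.8770751953125), (140.52581787109375, 142.04129028320312), 4.886899471282959)
yl 49 [ 0.5015 -0.199   0.1152]
yl 49 ((500.5403747558594, -198.44775390625), (9.995041847229004, 48.65262222290039), 0.92109614610672)
135 [ 0.5162 -0.1984  0.1193]
slot 184 ((511.6928405761719, -199.08853149414062), (30.12010383605957, 63.235595703125), 8.246598243713379)
67.15322275952231 [[ 0.264  0.932  0.248  0.209]
 [-0.964  0.256  0.067 -0.513]
 [-0.001 -0.257  0.966  0.384]
 [ 0.     0.     0.     1.   ]]
54.979991734108395 [[-0.729  0.354 -0.587 -0.05 ]
 [-0.685 -0.368  0.629  0.624]
 [ 0.007  0.86   0.51   0.577]
 [ 0.     0.     0.     1.   ]]
```

```bash
R='x'; python3 -m jog '[[1,[0.037,-0.019,0],0],[1,[0.037,-0.019,0],0],[1,[0.037,-0.019,0],0],[1,[0.037,-0.019,0],0],[1,[0.037,-0.019,0],0]]' 20
python3 -m jog '[[1,[0.037,-0.019,0],0],[1,[0.037,-0.019,0],0],[1,[0.037,-0.019,0],0],[1,[0.037,-0.019,0],0],[1,[0.037,-0.019,0],0]]'
python3 -m jog '[[1,[0.037,-0.019,0],0],[1,[0.037,-0.019,0],0],[1,[0,0,0],-0.14],[1,[0,0,0],-0.14],[1,[0,0,0],-0.14]]'
python3 -m jog '[[1,[0,0,0],-0.14],[1,[0,0,0],-0.14],[1,[0,0,0],-0.14],[1,[0,0,0],-0.14],[1,[0,0,0],-0.14]]'
python3 -m jog '[[1,[0,0,0],-0.14],[1,[0,0,0],-0.13],[1,[0,0,0],0],[1,[0,0,0],0]]'
cat > w.py <<'E'
from h import *
import sys
o=get_obs(); q=o["tool_rot"]; a=2*np.degrees(np.arctan2(q[2],q[1]))
print('t',o["clock"],'ee',np.round(o["ee_pos"],4),'a',round(a,2),'F',np.round(o["ft_force"],2),'q',np.round(o["joint_positions"],2),'w',o["width"],o["finger_force"])
c=cal("wrist"); im,d=grab_frame("wrist"); save(sys.argv[1]+'.png',im); np.save(sys.argv[1]+'.npy',d); np.savez(sys.argv[1]+'_c.npz',M=c[0]["cam_to_world"])
E
python3 w.py w1
```

```text
clock: 1.1
ee_pos: [0.2994, -0.3888, 0.4049]
tool_rot: [0.0, 0.991, 0.133, 0.0]
ft_force: [0.4, -0.3, -0.3]
width: 0.0879
finger_force: 0.0
clock: 1.6
ee_pos: [0.4529, -0.2483, 0.4049]
tool_rot: [0.0, 0.991, 0.133, 0.0]
ft_force: [0.0, 0.3, 0.1]
width: 0.0879
finger_force: 0.0
clock: 2.1
ee_pos: [0.5134, -0.1931, 0.4047]
tool_rot: [-0.0, 0.94, 0.34, -0.0]
ft_force: [-0.5, -0.6, -0.2]
width: 0.0883
finger_force: 0.0
clock: 2.6
ee_pos: [0.5132, -0.1935, 0.4047]
tool_rot: [-0.0, 0.767, 0.641, 0.0]
ft_force: [-1.1, -0.0, 0.9]
width: 0.0884
finger_force: 0.0
clock: 3.0
ee_pos: [0.5132, -0.1935, 0.4048]
tool_rot: [0.0, 0.677, 0.736, 0.0]
ft_force: [-0.6, 0.5, 1.1]
width: 0.0884
finger_force: 0.0
t 3.0 ee [ 0.5132 -0.1935  0.4048] a 94.73 F [-0.58  0.5   1.13] q [-0.58  0.38  1.3   0.    1.46 -0.66] w 0.08836804270693759 0.0
```

View pics/w1.png

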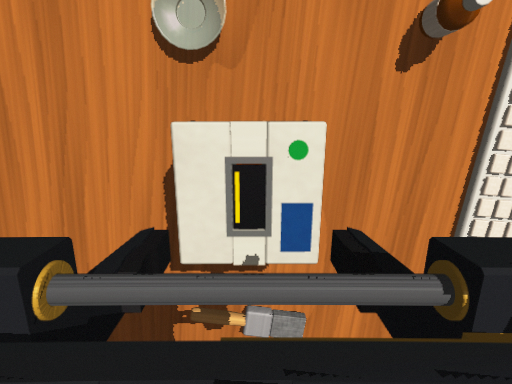

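The wrist view shows the imager square to the tool. The black slot spans about (232–267, 164–230), with the yellow line at (237,197) on its left, which is the world −x side. The gripper is along the bottom.

```bash
cat > s.py <<'E'
from h import *
import sys
f=sys.argv[1]; im=cv2.cvtColor(cv2.imread(f'pics/{f}.png'),cv2.COLOR_BGR2RGB); d=np.load(f+'.npy')
c=cal('wrist'); c[0]["cam_to_world"]=np.load(f+'_c.npz')["M"]
V,U=np.mgrid[:384,:512]; uv=np.c_[U.ravel(),V.ravel()]
P=xyz('wrist',d,uv,c).reshape(384,512,3)
M=np.array(c[0]["cam_to_world"]); o=M[:3,3]
r=xyz('wrist',np.ones_like(d),uv,c)-o; G=(o+r*((.12-o[2])/r[:,2])[:,None]).reshape(384,512,3)
near=np.linalg.norm(G[...,:2]-[.512,-.198],axis=2)
def rect(m,t,Q=G):
    r=cv2.minAreaRect((Q[m][:,:2]*1000).astype(np.float32)); print(t,m.sum(),np.round(r[0],1),np.round(r[1],1),round(r[2],2))
top=(abs(P[...,2]-.12)<.012)&(near<.12)
print('topz',np.median(P[top][:,2])); 
k=np.ones((3,3),np.uint8); top=cv2.morphologyEx(top.astype(np.uint8),cv2.MORPH_OPEN,k).astype(bool)
rect(top,'dock')
hsv=cv2.cvtColor(im,cv2.COLOR_RGB2HSV)
yl=(hsv[...,0]>20)&(hsv[...,0]<35)&(hsv[...,1]>150)&(near<.04)
dk=((im.max(2)<60)&(near<.045))
rect(dk|yl,'slot'); rect(yl,'yl'); print('flap depth',np.median(P[dk][:,2]),np.median(P[yl],0))
gr=(im.max(2)<150)&(near<.06)
rect(gr&top|dk,'frame')
E
python3 s.py w1
```

```text
topz 0.11925542064147351
dock 20954 [ 512.6 -198.4] [138.8 140.2] 4.9
slot 2104 [ 512.9 -197.7] [30.9 62.7] 5.22
yl 296 [ 501.4 -199.3] [ 4.8 50.8] 4.2
flap depth nan [ 0.50153717 -0.19711385  0.11875042]
frame 4206 [ 523.4 -199.4] [ 85.8 104.3] 27.24
```

```bash
python3 -m jog '[[1,[0.045,0.0026,0],0],[1,[0.045,0.0026,0],0],[1,[0.045,0.0026,0],0],[1,[0.045,0.0026,0],0],[1,[0.045,0.0026,0],0]]'
python3 -m jog '[[1,[0.045,0.0026,0],0],[1,[0.045,0.0026,0],0],[1,[0.045,0.0026,0],0],[1,[0,0,0],0.112],[1,[0,0,0],0.112]]'
python3 -m jog '[[1,[0,0,0],0.112],[1,[0,0,0],0],[1,[0,0,0],0]]'
python3 w.py w2
cat > r.py <<'E'
from h import *
import sys
f=sys.argv[1]; im=cv2.cvtColor(cv2.imread(f'pics/{f}.png'),cv2.COLOR_BGR2RGB); d=np.load(f+'.npy')
c=cal('wrist'); c[0]["cam_to_world"]=np.load(f+'_c.npz')["M"]
V,U=np.mgrid[:384,:512]; P=xyz('wrist',d,np.c_[U.ravel(),V.ravel()],c).reshape(384,512,3)
hsv=cv2.cvtColor(im,cv2.COLOR_RGB2HSV); H,S,B=[hsv[...,i] for i in range(3)]
reg=(P[...,0]>.44)&(P[...,0]<.56)&(P[...,1]>.06)&(P[...,1]<.32)
C={}
for nm,m in dict(orange=(H<14)&(S>150),green=(H>45)&(H<85)&(S>100),blue=(H>100)&(H<130)&(S>100)).items():
    m=m&reg; zt=np.percentile(P[m][:,2],90) if m.any() else 0; m=m&(abs(P[...,2]-zt)<.006)
    if m.any():
        r=cv2.minAreaRect((P[m][:,:2]*1000).astype(np.float32)); C[nm]=np.array(r[0]); print(nm,m.sum(),round(zt,4),np.round(r[0],1),np.round(r[1],1),round(r[2],1),'px',U[m].mean(),V[m].mean())
m=reg&(abs(P[...,2]-.032)<.006); r=cv2.minAreaRect((P[m][:,:2]*1000).astype(np.float32)); print('rack',np.round(r[0],1),np.round(r[1],1),r[2])
E
python3 r.py w2
```

```text
clock: 3.55
ee_pos: [0.5064, 0.0335, 0.4049]
tool_rot: [0.0, 0.677, 0.736, 0.0]
ft_force: [0.9, -0.4, 0.6]
width: 0.088
finger_force: 0.0
clock: 4.05
ee_pos: [0.5027, 0.1684, 0.4047]
tool_rot: [0.0, 0.756, 0.655, 0.0]
ft_force: [0.2, 0.4, -0.3]
width: 0.0875
finger_force: 0.0
clock: 4.35
ee_pos: [0.503, 0.1669, 0.4048]
tool_rot: [-0.0, 0.789, 0.614, 0.0]
ft_force: [0.3, 0.3, 0.4]
width: 0.0878
finger_force: 0.0
t 4.35 ee [0.503  0.1669 0.4048] a 75.77 F [0.25 0.28 0.45] q [0.1  0.35 1.35 0.   1.44 0.35] w 0.0877974596190031 0.0
orange 5966 0.0006 [500. 190.] [120. 260.] 0.0 px 234.31612470667113 140.8338920549782
green 449 0.1479 [484.5 115.8] [28.  13.5] 75.5 px 243.10467706013364 257.5077951002227
blue 718 0.1482 [522.7 266.5] [27.6 13.1] 75.8 px 242.50139275766017 71.50278551532034
rack [503.6 190.7] [239.8  70.8] 75.93848419189453
```

View pics/w2.png

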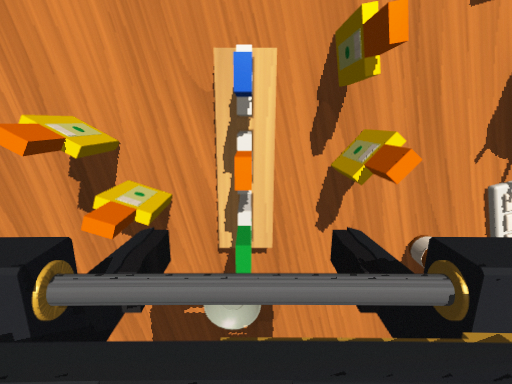

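The white-plated carrier with the orange handle is at (243,170), between blue (243,72) and green (243,250). All the yellow look-alikes are outside the rack. I'll take the rack midpoint (0.5036, 0.1911).

```bash
python3 -m jog '[[1,[0.0118,-0.0027,0],0],[1,[0.0118,-0.0027,0],0],[1,[0,0,0],0],[1,[0,0,0.03],0],[1,[0,0,0.03],0]]' 20
python3 -m jog '[[1,[0,0,0.03],0],[1,[0,0,0.025],0],[1,[0,0,0.017],0],[1,[0,0,0],0],[1,[0,0,0],0]]'
python3 w.py w3
python3 -m jog '[[-0.2,[0,0,0],0],[-0.6,[0,0,0],0],[-1,[0,0,0],0],[-1,[0,0,0],0],[-1,[0,0,0],0]]' 20
python3 -m jog '[[-1,[0,0,0],0],[-1,[0,0,0],0],[-1,[0,0,0],0]]'
```

```text
clock: 4.9
ee_pos: [0.5035, 0.1915, 0.3445]
tool_rot: [0.001, 0.789, 0.614, 0.001]
ft_force: [-0.0, 0.8, 0.4]
width: 0.0881
finger_force: 0.0
clock: 5.4
ee_pos: [0.5038, 0.1913, 0.2732]
tool_rot: [0.0, 0.79, 0.614, 0.0]
ft_force: [0.2, -0.7, 0.5]
width: 0.0883
finger_force: 0.0
t 5.4 ee [0.5038 0.1913 0.2732] a 75.7 F [ 0.21 -0.74  0.46] q [ 0.14  0.49  1.53 -0.    1.12  0.39] w 0.08826139393777789 0.0
clock: 5.95
ee_pos: [0.5036, 0.1911, 0.2729]
tool_rot: [0.0, 0.79, 0.613, 0.0]
ft_force: [0.2, 0.5, 1.3]
width: 0.0503
finger_force: 0.0
clock: 6.25
ee_pos: [0.5036, 0.1911, 0.2727]
tool_rot: [-0.0, 0.79, 0.613, -0.0]
ft_force: [0.4, -0.0, 0.1]
width: 0.0262
finger_force: 0.0
```

```bash
python3 -m jog '[[-1,[0,0,0],0],[-1,[0,0,0],0],[-1,[0,0,0],0],[-1,[0,0,0],0],[-1,[0,0,0],0]]' 20
```

```text
clock: 6.75
ee_pos: [0.5036, 0.1911, 0.2727]
tool_rot: [-0.0, 0.79, 0.613, -0.0]
ft_force: [0.5, -0.5, 0.1]
width: 0.0141
finger_force: 20.0
```

```bash
python3 -m jog '[[-1,[0,0,-0.008],0],[-1,[0,0,-0.01],0],[-1,[0,0,-0.012],0],[-1,[0,0,-0.015],0],[-1,[0,0,-0.02],0]]' 30
python3 -m jog '[[-1,[0,0,-0.03],0],[-1,[0,0,-0.03],0],[-1,[0,0,-0.03],0],[-1,[0,0,-0.03],0],[-1,[0,0,0],0]]'
python3 w.py w4
```

```text
clock: 7.25
ee_pos: [0.5035, 0.1911, 0.3387]
tool_rot: [-0.0, 0.79, 0.613, -0.0]
ft_force: [0.4, 0.1, -0.2]
width: 0.0137
finger_force: 30.0
clock: 7.75
ee_pos: [0.5031, 0.1911, 0.4625]
tool_rot: [0.002, 0.79, 0.613, 0.004]
ft_force: [0.6, -0.1, -1.0]
width: 0.0138
finger_force: 30.0
t 7.75 ee [0.5031 0.1911 0.4625] a 75.68 F [ 0.61 -0.05 -1.02] q [0.14 0.32 1.22 0.   1.59 0.39] w 0.013781172935335704 29.99408500181744
```

View pics/w4.png

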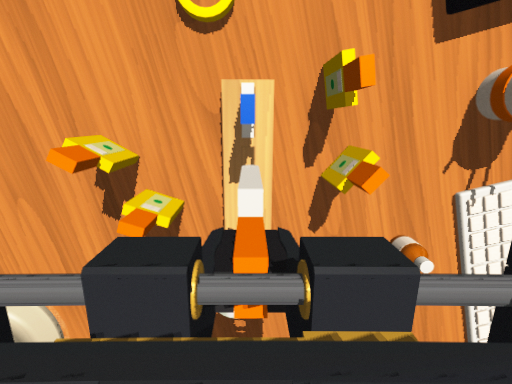

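The carrier is in the hand and upright: handle at (250,245), white plate below it at (250,195), clear of the rack. Next I'll carry it over the slot, aiming at slot x ≈ −6 mm.

```bash
python3 -m jog '[[-1,[-0.02,0.0053,0],0],[-1,[-0.0377,0.01,0],0],[-1,[-0.0377,0.01,0],0],[-1,[-0.0377,0.01,0],0],[-1,[-0.0377,0.01,0],0]]' 30
python3 -m jog '[[-1,[-0.0377,0.01,0],0],[-1,[-0.0377,0.01,0],0],[-1,[-0.0377,0.01,0],0],[-1,[-0.0377,0.01,0],0],[-1,[-0.0377,0.01,0],0]]'
python3 -m jog '[[-1,[-0.0177,0.0047,0],0],[-1,[0,0,0],-0.112],[-1,[0,0,0],-0.112],[-1,[0,0,0],-0.112],[-1,[0,0,0],0]]'
python3 -m jog '[[-1,[0,0,0],0],[-1,[0,0,0],0]]'
python3 w.py w5
python3 - <<'E'
from h import *
im,d=grab_frame("side"); save('s2.png',im); np.save('s2.npy',d)
E
```

```text
clock: 8.3
ee_pos: [0.5048, 0.013, 0.4566]
tool_rot: [-0.001, 0.79, 0.614, -0.001]
ft_force: [1.0, 0.4, -1.2]
width: 0.0138
finger_force: 30.0
clock: 8.8
ee_pos: [0.5067, -0.1822, 0.4566]
tool_rot: [-0.001, 0.79, 0.613, -0.0]
ft_force: [1.4, 0.1, -1.2]
width: 0.014
finger_force: 30.0
clock: 9.3
ee_pos: [0.5072, -0.1984, 0.457]
tool_rot: [-0.001, 0.676, 0.737, -0.0]
ft_force: [0.3, 0.2, -1.3]
width: 0.014
finger_force: 30.0
clock: 9.5
ee_pos: [0.5072, -0.1986, 0.4575]
tool_rot: [-0.0, 0.677, 0.736, -0.0]
ft_force: [0.2, -0.1, -0.8]
width: 0.0134
finger_force: 30.0
t 9.5 ee [ 0.5072 -0.1986  0.4575] a 94.82 F [ 0.23 -0.07 -0.8 ] q [-0.59  0.34  1.21  0.    1.59 -0.67] w 0.013431777279593812 29.988819365389645
```

View pics/w5.png

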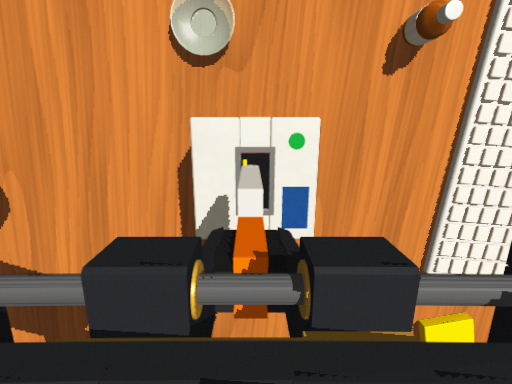

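The carrier hangs over the slot, which is at (243–273, 150–213) in this view. It is slightly left of centre, towards the yellow edge, as intended.

```bash
python3 -m jog '[[-1,[0,0,0.02],0],[-1,[0,0,0.02],0],[-1,[0,0,0.015],0],[-1,[0,0,0],0],[-1,[0,0,0],0]]' 30
python3 w.py w6
python3 - <<'E'
import cv2
t=cv2.imread('pics/w6.png')[90:290,150:350]
cv2.imwrite('pics/w6c.png',cv2.resize(t,(600,600),interpolation=cv2.INTER_CUBIC))
E
```

```text
clock: 10.1
ee_pos: [0.5073, -0.1989, 0.4033]
tool_rot: [0.0, 0.676, 0.737, 0.0]
ft_force: [-0.3, -0.7, 0.3]
width: 0.0136
finger_force: 30.0
t 10.1 ee [ 0.5073 -0.1989  0.4033] a 94.9 F [-0.29 -0.72  0.27] q [-0.59  0.37  1.31  0.    1.45 -0.68] w 0.013648761760366526 29.988955800945405
```

View pics/w6c.png

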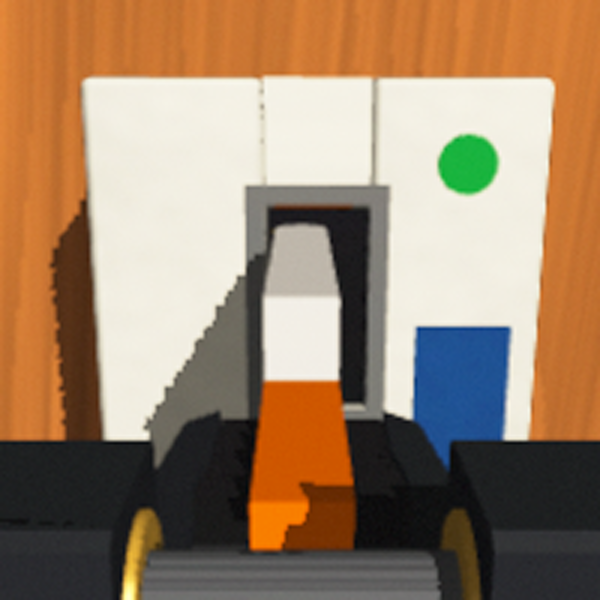

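The lower edge at crop (275–330, 225) lies inside the slot mouth (268–370, 207–405), with clearance on both sides. I'll descend gently and watch the force.

```bash
python3 -m jog '[[-1,[0,0,0.004],0],[-1,[0,0,0.004],0],[-1,[0,0,0.004],0],[-1,[0,0,0.004],0],[-1,[0,0,0],0]]' 30
python3 -m jog '[[-1,[0,0,0.002],0],[-1,[0,0,0.002],0],[-1,[0,0,0.002],0],[-1,[0,0,0],0]]'
python3 -m jog '[[-1,[0,0,0.002],0],[-1,[0,0,0.002],0],[-1,[0,0,0.002],0],[-1,[0,0,0],0]]'
```

```text
clock: 10.65
ee_pos: [0.5072, -0.1989, 0.3861]
tool_rot: [-0.001, 0.676, 0.737, -0.0]
ft_force: [-0.2, 0.3, -0.9]
width: 0.0137
finger_force: 30.0
clock: 11.05
ee_pos: [0.5073, -0.1989, 0.3809]
tool_rot: [0.0, 0.676, 0.737, 0.0]
ft_force: [1.3, 0.2, 2.0]
width: 0.0138
finger_force: 30.0
clock: 11.45
ee_pos: [0.5072, -0.1989, 0.3746]
tool_rot: [-0.0, 0.676, 0.737, -0.0]
ft_force: [0.1, 0.3, 4.1]
width: 0.0136
finger_force: 30.0
```

```bash
for i in 1; do python3 -m jog '[[-1,[0,0,0.002],0],[-1,[0,0,0.002],0],[-1,[0,0,0.002],0],[-1,[0,0,0],0]]'; done
python3 -m jog '[[-1,[0,0,0.002],0],[-1,[0,0,0.002],0],[-1,[0,0,0.002],0],[-1,[0,0,0],0]]'
python3 -m jog '[[-1,[0,0,0.002],0],[-1,[0,0,0.002],0],[-1,[0,0,0.002],0],[-1,[0,0,0],0]]'
```

```text
clock: 11.85
ee_pos: [0.5071, -0.1989, 0.3683]
tool_rot: [-0.001, 0.676, 0.737, -0.0]
ft_force: [-1.0, -0.1, 2.2]
width: 0.0137
finger_force: 30.0
clock: 12.25
ee_pos: [0.5071, -0.1989, 0.3623]
tool_rot: [-0.001, 0.676, 0.737, -0.0]
ft_force: [-2.0, -0.1, 3.0]
width: 0.014
finger_force: 29.9
clock: 12.65
ee_pos: [0.5071, -0.1989, 0.3563]
tool_rot: [-0.0, 0.676, 0.737, -0.0]
ft_force: [-2.7, -0.1, 0.9]
width: 0.0137
finger_force: 29.9
```

```bash
python3 -m jog '[[-1,[0,0,0.002],0],[-1,[0,0,0.002],0],[-1,[0,0,0.002],0],[-1,[0,0,0.002],0],[-1,[0,0,0],0]]'
python3 -m jog '[[-1,[0,0,0.002],0],[-1,[0,0,0.002],0],[-1,[0,0,0.002],0],[-1,[0,0,0.002],0],[-1,[0,0,0],0]]'
python3 -m jog '[[-1,[0,0,0.002],0],[-1,[0,0,0.002],0],[-1,[0,0,0.002],0],[-1,[0,0,0],0]]'
```

```text
clock: 13.15
ee_pos: [0.507, -0.1989, 0.3481]
tool_rot: [-0.001, 0.676, 0.737, -0.0]
ft_force: [-4.3, 0.2, -0.8]
width: 0.0139
finger_force: 29.9
clock: 13.65
ee_pos: [0.5071, -0.1989, 0.3404]
tool_rot: [-0.0, 0.676, 0.737, -0.0]
ft_force: [-3.9, -0.2, -0.3]
width: 0.0136
finger_force: 29.9
clock: 14.05
ee_pos: [0.5072, -0.1989, 0.3344]
tool_rot: [-0.0, 0.676, 0.737, -0.0]
ft_force: [-3.9, -1.1, -0.1]
width: 0.0141
finger_force: 29.9
```

```bash
cat > g.py <<'E'
import sys
from workcell import get_obs
f=get_obs()["ft_force"][2]; sys.exit(f>float(sys.argv[1]))
E
J='python3 -m jog'; G='python3 g.py 2.5'
(python3 -m jog '[[-1,[0,0,0.001],0],[-1,[0,0,0.001],0],[-1,[0,0,0],0]]' && $G && python3 -m jog '[[-1,[0,0,0.001],0],[-1,[0,0,0.001],0],[-1,[0,0,0],0]]' && $G && python3 -m jog '[[-1,[0,0,0.001],0],[-1,[0,0,0.001],0],[-1,[0,0,0],0]]' && $G && python3 -m jog '[[-1,[0,0,0.001],0],[-1,[0,0,0.001],0],[-1,[0,0,0],0]]' && $G && python3 -m jog '[[-1,[0,0,0.001],0],[-1,[0,0,0.001],0],[-1,[0,0,0],0]]' && $G && python3 -m jog '[[-1,[0,0,0.001],0],[-1,[0,0,0.001],0],[-1,[0,0,0],0]]' && $G && echo free) | egrep 'ee_pos|ft_f|free'
```

```text
ee_pos: [0.5072, -0.1989, 0.3327]
ft_force: [-2.9, -0.7, -0.1]False
```

```bash
sed -i 's/sys.exit(f>float(sys.argv\[1\]))/sys.exit(int(f>float(sys.argv[1])))/' g.py
G='python3 g.py 2.5'
(python3 -m jog '[[-1,[0,0,0.001],0],[-1,[0,0,0.001],0],[-1,[0,0,0],0]]' && $G && python3 -m jog '[[-1,[0,0,0.001],0],[-1,[0,0,0.001],0],[-1,[0,0,0],0]]' && $G && python3 -m jog '[[-1,[0,0,0.001],0],[-1,[0,0,0.001],0],[-1,[0,0,0],0]]' && $G && python3 -m jog '[[-1,[0,0,0.001],0],[-1,[0,0,0.001],0],[-1,[0,0,0],0]]' && $G && python3 -m jog '[[-1,[0,0,0.001],0],[-1,[0,0,0.001],0],[-1,[0,0,0],0]]' && $G && python3 -m jog '[[-1,[0,0,0.001],0],[-1,[0,0,0.001],0],[-1,[0,0,0],0]]' && $G && echo free) 2>&1| egrep 'ee_pos|ft_f|free'
```

```text
ee_pos: [0.5072, -0.1989, 0.3306]
ft_force: [-3.1, -0.3, 0.3]
ee_pos: [0.5072, -0.1989, 0.3286]
ft_force: [-4.2, 0.1, -0.1]
ee_pos: [0.5072, -0.1989, 0.3266]
ft_force: [-3.3, 0.1, 0.1]
ee_pos: [0.5072, -0.1989, 0.3246]
ft_force: [-3.4, -0.5, 0.1]
ee_pos: [0.5072, -0.1989, 0.3226]
ft_force: [-4.4, -0.2, -0.3]
ee_pos: [0.5072, -0.1989, 0.3206]
ft_force: [-3.4, -0.1, 0.3]
free
```

```bash
G='python3 g.py 2.5'
(python3 -m jog '[[-1,[0,0,0.001],0],[-1,[0,0,0.001],0],[-1,[0,0,0],0]]' && $G && python3 -m jog '[[-1,[0,0,0.001],0],[-1,[0,0,0.001],0],[-1,[0,0,0],0]]' && $G && python3 -m jog '[[-1,[0,0,0.001],0],[-1,[0,0,0.001],0],[-1,[0,0,0],0]]' && $G && python3 -m jog '[[-1,[0,0,0.001],0],[-1,[0,0,0.001],0],[-1,[0,0,0],0]]' && $G && python3 -m jog '[[-1,[0,0,0.001],0],[-1,[0,0,0.001],0],[-1,[0,0,0],0]]' && $G && python3 -m jog '[[-1,[0,0,0.001],0],[-1,[0,0,0.001],0],[-1,[0,0,0],0]]' && $G && echo free) 2>&1| egrep 'ee_pos|ft_f|free'
```

```text
ee_pos: [0.5072, -0.1989, 0.3186]
ft_force: [-3.7, -0.6, 1.1]
ee_pos: [0.5072, -0.1989, 0.3166]
ft_force: [-3.7, -1.1, 0.9]
ee_pos: [0.5072, -0.1989, 0.3146]
ft_force: [-4.0, -0.5, 0.0]
ee_pos: [0.5072, -0.1989, 0.3126]
ft_force: [-3.9, -1.1, 0.3]
ee_pos: [0.5072, -0.1989, 0.3106]
ft_force: [-3.5, -0.6, 0.4]
ee_pos: [0.5072, -0.1989, 0.3086]
ft_force: [-3.7, -1.2, 0.2]
free
```

```bash
G='python3 g.py 2.5'
(python3 -m jog '[[-1,[0,0,0.001],0],[-1,[0,0,0.001],0],[-1,[0,0,0],0]]' && $G && python3 -m jog '[[-1,[0,0,0.001],0],[-1,[0,0,0.001],0],[-1,[0,0,0],0]]' && $G && python3 -m jog '[[-1,[0,0,0.001],0],[-1,[0,0,0.001],0],[-1,[0,0,0],0]]' && $G && python3 -m jog '[[-1,[0,0,0.001],0],[-1,[0,0,0.001],0],[-1,[0,0,0],0]]' && $G && python3 -m jog '[[-1,[0,0,0.001],0],[-1,[0,0,0.001],0],[-1,[0,0,0],0]]' && $G && python3 -m jog '[[-1,[0,0,0.001],0],[-1,[0,0,0.001],0],[-1,[0,0,0],0]]' && $G && echo free) 2>&1| egrep 'ee_pos|ft_f|free'
```

```text
ee_pos: [0.5072, -0.1989, 0.3066]
ft_force: [-3.4, 0.0, -0.4]
ee_pos: [0.5072, -0.1989, 0.3046]
ft_force: [-3.6, -1.2, 0.7]
ee_pos: [0.5072, -0.1989, 0.3026]
ft_force: [-3.0, -0.9, 0.8]
ee_pos: [0.5072, -0.1989, 0.3006]
ft_force: [-3.3, -0.1, 0.6]
ee_pos: [0.5072, -0.1989, 0.2989]
ft_force: [-4.6, 1.0, 2.9]
```

```bash
python3 -m jog '[[-1,[0,0,0.0005],0],[-1,[0,0,0.0005],0],[-1,[0,0,0],0],[-1,[0,0,0],0]]'
```

```text
clock: 19.85
ee_pos: [0.5072, -0.1989, 0.2982]
tool_rot: [0.0, 0.676, 0.737, 0.0]
ft_force: [-4.5, 0.7, 6.4]
width: 0.0136
finger_force: 29.9
```

The push rises at about 4 N per mm, so the carrier is home on the buffer. I'll let go.

```bash
python3 -m jog '[[-0.6,[0,0,0],0],[-0.4,[0,0,0],0],[-0.2,[0,0,0],0],[0,[0,0,0],0],[0,[0,0,0],0]]'
python3 -m jog '[[0.3,[0,0,0],0],[0.3,[0,0,0],0],[0.3,[0,0,0],0]]'
python3 w.py w7
```

```text
clock: 20.35
ee_pos: [0.5074, -0.1989, 0.2977]
tool_rot: [0.0, 0.676, 0.737, 0.0]
ft_force: [0.6, 0.5, -0.5]
width: 0.044
finger_force: 0.0
clock: 20.65
ee_pos: [0.5072, -0.1989, 0.2977]
tool_rot: [0.0, 0.676, 0.737, 0.0]
ft_force: [-0.1, -0.8, 0.2]
width: 0.0573
finger_force: 0.0
t 20.65 ee [ 0.5072 -0.1989  0.2977] a 94.93 F [-0.07 -0.81  0.24] q [-0.59  0.47  1.48  0.    1.19 -0.68] w 0.05725051388099796 0.0
```

Next, retreat straight up and inspect.

```bash
python3 -m jog '[[0.3,[0,0,-0.01],0],[0.3,[0,0,-0.02],0],[0.3,[0,0,-0.03],0],[0.3,[0,0,-0.04],0],[0.3,[0,0,-0.04],0]]'
python3 -m jog '[[0.3,[-0.04,0,-0.03],0],[0.3,[0,0,0],0],[0.3,[0,0,0],0]]'
python3 w.py w8
cat > e.py <<'E'
from h import *
f='w8'; im=cv2.cvtColor(cv2.imread(f'pics/{f}.png'),cv2.COLOR_BGR2RGB); d=np.load(f+'.npy')
c=cal('wrist'); c[0]["cam_to_world"]=np.load(f+'_c.npz')["M"]
V,U=np.mgrid[:384,:512]; P=xyz('wrist',d,np.c_[U.ravel(),V.ravel()],c).reshape(384,512,3)
h=cv2.cvtColor(im,cv2.COLOR_RGB2HSV)
near=np.linalg.norm(P[...,:2]-[.51,-.198],axis=2)<.04
m=(h[...,0]<14)&(h[...,1]>150)&near&(P[...,2]>.13); zt=np.percentile(P[m][:,2],95)
t=m&(abs(P[...,2]-zt)<.005); r=cv2.minAreaRect((P[t][:,:2]*1000).astype(np.float32))
dk=(abs(P[...,2]-.12)<.01)&(np.linalg.norm(P[...,:2]-[.51,-.198],axis=2)<.1)
print('handle top',zt,r,'dock top',np.median(P[dk][:,2]))
w=(h[...,1]<60)&near&(P[...,2]>.126); print('plate z',np.round(np.percentile(P[w][:,2],[50,95]),4))
im2,_=grab_frame("side"); save('s3.png',np.hstack([cv2.resize(im2[100:300,130:390],(520,400)),cv2.resize(im[80:280,190:330],(280,400))]))
E
python3 e.py
```

```text
clock: 21.2
ee_pos: [0.5069, -0.1987, 0.44]
tool_rot: [0.0, 0.676, 0.737, 0.0]
ft_force: [-0.3, -0.5, 0.5]
width: 0.0571
finger_force: 0.0
clock: 21.5
ee_pos: [0.5104, -0.2389, 0.4679]
tool_rot: [0.0, 0.676, 0.736, 0.0]
ft_force: [0.1, 0.2, -0.3]
width: 0.0573
finger_force: 0.0
t 21.5 ee [ 0.5104 -0.2389  0.4679] a 94.86 F [ 0.06  0.19 -0.33] q [-0.65  0.37  1.13  0.    1.64 -0.73] w 0.057341631117313996 0.0
handle top 0.3914528970990796 ((510.634521484375, -220.90223693847656), (38.59744644165039, 1.402096152305603), 4.053492546081543) dock top 0.11930848436685582
plate z [0.3993 0.4062]
```

View pics/s3.png

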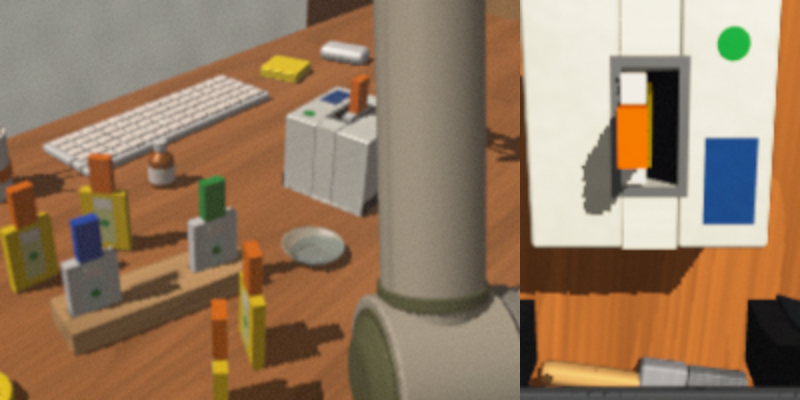

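The carrier stands upright in the slot against the −x wall, with its handle at (632,135) in the right panel. The other carriers are untouched. I'll check its height.

```bash
sed -i 's/>.13); zt/>.13)\&(P[...,2]<.2); zt/; /im2/d; s/>.126)/>.1)\&(P[...,2]<.2)/' e.py; python3 e.py
```

```text
handle top 0.1757544430021761 ((505.0707702636719, -213.43922424316406), (13.210122108459473, 0.3162629008293152), 4.548577308654785) dock top 0.11930848436685582
plate z [0.1194 0.1246]
```

```bash
cat >> e.py <<'E'
v=P[m][:,2]; hh=np.histogram(v,bins=np.arange(.15,.185,.001)); print([(round(float(b),3),int(k)) for k,b in zip(*hh) if k])
T=P[m&(P[...,2]>.17)]; print(len(T),np.round(np.median(T,0),4))
E
python3 e.py
```

```text
handle top 0.1757544430021761 ((505.0707702636719, -213.43922424316406), (13.210122108459473, 0.3162629008293152), 4.548577308654785) dock top 0.11930848436685582
plate z [0.1194 0.1246]
[(0.173, 1), (0.174, 2), (0.175, 7)]
10 [ 0.5027 -0.2136  0.1752]
```

```bash
sed -i 's/<14)/<19)/' e.py; python3 e.py
```

```text
handle top 0.1757966869206383 ((503.9051513671875, -199.7920379638672), (13.218406677246094, 27.67498016357422), 4.898703575134277) dock top 0.11930848436685582
plate z [0.1194 0.1246]
[(0.167, 1), (0.168, 1), (0.169, 10), (0.17, 3), (0.172, 2), (0.173, 76), (0.174, 203), (0.175, 149), (0.176, 12), (0.177, 1)]
446 [ 0.5039 -0.1997  0.1747]
```

The height matches home to within about 1 mm. To rule out a rebound at release, I'll press the handle top lightly with closed fingers and ease off slowly.

```bash
python3 -m jog '[[-1,[0.02,-0.0016,0],0],[-1,[0.0196,-0.0016,0],0],[-1,[0,0,0],0],[-1,[0,0,0],0],[-1,[0,0,0],0]]' 10
python3 -m jog '[[-1,[0,0,0],0],[-1,[0,0,0],0],[-1,[0,0,0],0],[-1,[0,0,0.02],0],[-1,[0,0,0.03],0]]'
python3 -m jog '[[-1,[0,0,0.03],0],[-1,[0,0,0.02],0],[-1,[0,0,0.015],0],[-1,[0,0,0.006],0],[-1,[0,0,0],0]]'
```

```text
clock: 22.1
ee_pos: [0.5042, -0.1996, 0.4676]
tool_rot: [-0.0, 0.676, 0.737, -0.0]
ft_force: [0.1, -0.0, 0.2]
width: 0.0196
finger_force: 0.0
clock: 22.6
ee_pos: [0.5041, -0.1997, 0.4184]
tool_rot: [0.002, 0.676, 0.737, 0.0]
ft_force: [1.2, 0.3, -0.6]
width: 0.0004
finger_force: 0.0
clock: 23.1
ee_pos: [0.5041, -0.1997, 0.3463]
tool_rot: [-0.001, 0.676, 0.737, -0.0]
ft_force: [0.2, -0.2, -0.1]
width: 0.0003
finger_force: 0.0
```

```bash
G='python3 g.py 2.5'
(python3 -m jog '[[-1,[0,0,0.001],0],[-1,[0,0,0.001],0],[-1,[0,0,0.001],0],[-1,[0,0,0],0]]' && $G && python3 -m jog '[[-1,[0,0,0.001],0],[-1,[0,0,0],0],[-1,[0,0,0],0]]' && $G && python3 -m jog '[[-1,[0,0,0.0005],0],[-1,[0,0,0],0],[-1,[0,0,0],0]]' && $G && python3 -m jog '[[-1,[0,0,0.0005],0],[-1,[0,0,0],0],[-1,[0,0,0],0]]' && $G && python3 -m jog '[[-1,[0,0,0.0005],0],[-1,[0,0,0],0],[-1,[0,0,0],0]]' && $G && python3 -m jog '[[-1,[0,0,0.0005],0],[-1,[0,0,0],0],[-1,[0,0,0],0]]' && $G && echo free) 2>&1| egrep 'ee_pos|ft_f|free'
```

```text
ee_pos: [0.504, -0.1996, 0.344]
ft_force: [0.5, -0.5, 0.2]
ee_pos: [0.5041, -0.1996, 0.3428]
ft_force: [0.1, 0.1, 0.1]
ee_pos: [0.5041, -0.1996, 0.3422]
ft_force: [-0.4, 0.3, -0.3]
ee_pos: [0.5041, -0.1996, 0.3418]
ft_force: [-0.4, -0.1, 0.0]
ee_pos: [0.504, -0.1996, 0.3415]
ft_force: [-1.2, -0.9, 3.1]
```

```bash
G='python3 g.py 7'
(python3 -m jog '[[-1,[0,0,0.0004],0],[-1,[0,0,0],0],[-1,[0,0,0],0]]' && $G && python3 -m jog '[[-1,[0,0,0.0004],0],[-1,[0,0,0],0],[-1,[0,0,0],0]]' && $G && python3 -m jog '[[-1,[0,0,0.0004],0],[-1,[0,0,0],0],[-1,[0,0,0],0]]'  && $G && python3 -m jog '[[-1,[0,0,0.0004],0],[-1,[0,0,0],0],[-1,[0,0,0],0]]' && echo free) 2>&1| egrep 'ee_pos|ft_f|free'
```

```text
ee_pos: [0.5041, -0.1996, 0.341]
ft_force: [-1.2, 0.3, 4.9]
ee_pos: [0.5041, -0.1996, 0.3406]
ft_force: [-0.9, -0.2, 4.6]
ee_pos: [0.5041, -0.1996, 0.3403]
ft_force: [-0.1, 0.1, 6.7]
ee_pos: [0.5041, -0.1996, 0.3401]
ft_force: [-1.1, 0.1, 6.5]
free
```

Stiff straight from contact, as a seated carrier should be. Now easing off slowly.

```bash
python3 -m jog '[[-1,[0,0,-0.0005],0],[-1,[0,0,-0.0005],0],[-1,[0,0,-0.0005],0],[-1,[0,0,-0.0005],0],[-1,[0,0,0],0]]' | egrep 'ee_pos|ft_f'
python3 -m jog '[[-1,[0,0,-0.0005],0],[-1,[0,0,-0.0005],0],[-1,[0,0,-0.0005],0],[-1,[0,0,-0.001],0],[-1,[0,0,-0.002],0]]' | egrep 'ee_pos|ft_f'
python3 -m jog '[[-1,[0,0,-0.01],0],[-1,[0,0,-0.02],0],[-1,[0,0,-0.04],0],[-1,[0,0,-0.04],0],[-1,[-0.02,0,-0.02],0]]' | egrep ee_pos
python3 -m jog '[[-1,[-0.02,0,0],0],[-1,[0,0,0],0],[-1,[0,0,0],0]]' | egrep 'clock|ee_pos'
python3 w.py w8; python3 e.py
```

```text
ee_pos: [0.5041, -0.1995, 0.3415]
ft_force: [-0.1, 0.1, -0.4]
ee_pos: [0.504, -0.1996, 0.3462]
ft_force: [-0.5, -0.0, 0.0]
ee_pos: [0.5053, -0.2179, 0.481]
clock: 27.7
ee_pos: [0.5075, -0.2399, 0.4746]
t 27.7 ee [ 0.5075 -0.2399  0.4746] a 94.87 F [ 0.11  0.42 -0.77] q [-0.65  0.36  1.12  0.    1.66 -0.74] w 0.0003801206698741754 0.0
handle top 0.17431721931831598 ((503.946044921875, -199.98623657226562), (13.610807418823242, 27.751998901367188), 5.000298500061035) dock top 0.11930072011550102
plate z [0.1194 0.123 ]
[(0.151, 6), (0.152, 4), (0.153, 4), (0.17, 1), (0.171, 24), (0.172, 163), (0.173, 205), (0.174, 43), (0.175, 1)]
437 [ 0.5038 -0.1994  0.1732]
```

```bash
python3 -c "
from workcell import *
print(finish_job())"
```

```text
the job is handed in; nothing more can be done
None
```

The orange-handled carrier is upright in the imager and released, and I handed the job in at about 28 s; its first release rebounded about 1.5 mm, so I pressed the handle again at about 7 N and it stayed down, which I take as home since the seat switch can't be read.

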